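# Shut and latch the staple and nail case

### The job

The small-parts case on the upholsterer's bench has been left open and foam dust is about to fly. With the fingertips, gently push its lid down fully shut, then push both front latches in until they lie flat against the front of the case. Do not lift or shove the case, and leave the stapler, tape, adhesive can and staple carton around it where they are.

Things in the scene. Friction and masses are not known exactly. Their poses are not given: they have to be found in the camera images.
- case: Loose black plastic small-parts case, full of staples and nails, 2.3 to 3.1 kg in all, standing on the bench; 190 deep (its x), 290 wide (its y), 65 high with the lid shut. Origin: centre of its underside. Its x axis points from the latch side (front, towards the robot) to the hinge side (rear), y along its width, z up. A U-shaped carrying handle at mid-front, 100 wide, stands out 27 beyond the front wall, its bar 20 above the bench.
- lid_hinge (a point): Midpoint of the lid's hinge axis, which runs along the case's y; 99 behind the case's centre and 55 above the bench.
- lid (a joint): Angle of the grey lid (rad): 0 shut, 1.57 upright; it stops at 1.75. The hinge is stiff: the lid stays where it is left, and 2 to 4 N near its free edge moves it. The lid is a flat plate 294 wide that reaches 196 from the hinge axis; its outer face lies 9 from the hinge axis, on the side that is up when shut (two ribs 1.5 high near the left and right ends), its underside 3 from the axis on the other side.
- lid_front (a point): Middle of the lid's free edge, on the outer face; 196 from the hinge axis.
- latch_left (a joint): Angle of the latch on the case's +y side (rad) relative to the lid: 0 folded in (hanging straight down flat against the case's front when the lid is shut), 1.57 sticking straight out from the lid's free edge in the lid's plane; it stops at 2.0. Stiff: stays where it is left, about 2 N at its end moves it. A flat black flap 44 wide and 36 long from its pivot, 5.5 from the pivot axis to its outer face.
- latch_left_pivot (a point): Middle of the left latch's pivot axis (parallel to the case's y), on the lid's free edge, 199 from the hinge axis, 95 from the middle; 59 above the bench when the lid is shut.
- latch_left_end (a point): Middle of the left latch's free end, on its outer face, 36 from the pivot.
- latch_right (a joint): The same for the latch on the case's -y side.
- latch_right_pivot (a point): Middle of the right latch's pivot axis, likewise, on the -y side.
- latch_right_end (a point): Middle of the right latch's free end, on its outer face.
- stapler: Loose steel hand stapler with black lever lying on its side, 160 x 83, 28 high, on the case's +y side. Origin under its magazine. Leave alone.
- tape: Loose roll of cream tape lying flat, 100 across, 30 high, on the case's +y side. Origin: centre of its underside. Leave alone.
- adhesive: Loose standing spray adhesive can, 66 across, 200 high, on the case's -y side. Origin: centre of its underside. Leave alone.
- staple_box: Loose off-white carton of staples, 90 x 60, 45 high, on the case's -y side. Origin: centre of its underside. Leave alone.

How it is judged:
By the outcome, as a careful person would: the job done as asked, in the order asked, and still so for the second after the job is handed in, with the robot touching nothing.
It also fails if it takes over 67 s, if anything falls off the work surface, if the arm or the gripper's body presses on something with over 40 N, if the wrist force passes 120 N, or if a joint passes its speed limit or range.

### The arm

A 6-joint arm with a two-finger parallel gripper is mounted at the origin on the work surface. World frame = base frame: x ahead of the robot, y to its left, z up, the work surface at z = 0. Lengths are in mm, angles in rad, forces in N, time in s.
With the tool pointing down it reaches from about 350 to 975 mm from the base axis. Payload 7.1 kg.
Tool frame: the origin (TCP) lies between the finger pads; the fingertips stand 8 mm ahead of it and the grasp point (between the pads) lies 11 mm behind it; x points along the fingers, y is the direction in which the jaws open and shut, and the axes are right-handed (so a half turn about x gives the same grasp; the last joint's range is limited). The gripper opens to 88 mm and grips with 3 to 60 N. Pads are 20 mm wide; open, the fingers measure 115 mm over their backs; the gripper's body (75 mm by 178 mm) begins 61 mm behind the grasp point.
Start: joints at [1.271, 0.423, 1.63, -0, 1.089, -0.019], TCP at [173.171, 600.514, 230.675] pointing down, gripper open.
Joint ranges: [-3, 3], [-0.9, 2.11], [0.09, 2.58], [-1.31, 4.45], [0.11, 2.69], [-2.54, 2.54]. Speed limits (rad/s): [2.39, 2.39, 3.01, 3.14, 3.14, 3.14].

### API

Orientations are given as a rotation vector (axis times angle).
In Python, from workcell import ctrl gives the robot as it stands.
- The arm moves only by the tool apply_moves, never from a script. Its argument "increments" is a list of rows, each an object with "gripper": the opening in per cent of the stroke, from 0 (shut) to 100 (fully open); "delta_pos": the shift along the tool's x, y, z in cm, a list of three; "dr": the turn, a rotation vector about the tool's x, y, z in rad, a list of three. In form: [{"gripper": gripper, "delta_pos": [dx, dy, dz], "dr": [ax, ay, az]}, ...]. A call has exactly 5 rows; each row shifts and turns the commanded pose from where the row before left it, along the tool's axes as they then stand; what a row does not reach is not made up. A row lasts 1/12 s, in which the tool goes at most 41.7 mm and 7.16 degrees, less where a joint would pass 70% of its speed; a pose out of reach is approached as far as the arm can. A call with a gripper value outside its range is refused whole. The fingers move at their own pace and stop on an object; the grip force is fixed at half the most. Time passes only in rows, so rows that do not move let the fingers close, or fill a call up. It gives the time, the measured TCP pose, the force and the opening at its end, in the units of the state.
- ctrl.get_obs(): the state, without advancing time (a new reading comes with each control period).
- ctrl.get_image(name): name is "scene" or "top" or "wrist"; returns a dict with "img" (384x512x3 uint8, red, green, blue), "range_z" (384x512 float32, mm along the optical axis (not along the pixel's ray), 0 where there is no reading), "mtx" (3x3 intrinsics, pixels), "rvec" (rotation vector, rad) and "tvec" (3), from world to camera coordinates, as OpenCV has them. Camera axes: x right, y down, z forward; pixel columns grow to the right and rows downward; lengths in mm; the calibration is good to about 2 mm. A picture is of the moment at which its call begins.
- ctrl.close_job(): hands the job in, once; it reports no verdict.
The state is a dict: "t": time; "qpos": joint angles; "qvel": joint speeds; "joint_torque": joint torques, N m; "ee_pos": TCP position; "orientation": TCP orientation; "ft_force": force on the tool from outside, world axes, zero at the start; "moment": the same for the moment, N m; "width": finger opening in mm.
Only numpy, scipy, OpenCV 4.12 (cv2) and the standard library are available. Lean on these libraries where they do the work, as an engineer would, in place of code of your own. Each camera call takes 0.05 s, during which the arm holds its last target. There are 200 camera calls.

## Working session

There is one attempt and no reset: what is moved stays moved. The work goes in short steps, Python scripts to look and compute and a tool call to move; the robot and the scene stay as the last step left them, time stands still between calls to the robot, and variables do not carry over. Pictures are saved under pics/ and viewed, about 8 in all and at most 12, crops included, and the job is handed in when it is done.

Besides the shell and the picture viewer there is one more tool, called after ">>>" as name(argument=value, ...), one argument or row to a line, values as JSON. apply_moves: Moves the arm, as the interface text tells. Its arguments: {"type":"object","properties":{"increments":{"type":"array","items":{"type":"object","properties":{"gripper":{"type":"number"},"delta_pos":{"type":"array","items":{"type":"number"}},"dr":{"type":"array","items":{"type":"number"}}}}}},"required":["increments"]}

```bash
mkdir -p pics; cat > h.py <<'E'
import numpy as np, cv2
from workcell import ctrl
def cap(n,save=None):
    d=ctrl.get_image(n)
    if save: cv2.imwrite('pics/'+save,cv2.cvtColor(d['img'],cv2.COLOR_RGB2BGR))
    return d
def world(d):
    K=np.array(d['mtx']);R=cv2.Rodrigues(np.array(d['rvec'],float))[0];t=np.array(d['tvec'],float).ravel()
    z=d['range_z'];v,u=np.mgrid[:z.shape[0],:z.shape[1]]
    p=np.stack([(u-K[0,2])/K[0,0]*z,(v-K[1,2])/K[1,1]*z,z],-1)
    w=(p-t)@R; w[z==0]=np.nan
    return w
E
python3 - <<'E'
from h import *
o=ctrl.get_obs();print({k:np.round(v,3) for k,v in o.items()})
ims=[]
for n in ['scene','top']:
    d=cap(n);np.savez(n+'.npz',**d);w=world(d);ims.append(d['img'])
    print(n,np.array(d['mtx']).round(1).tolist(), (d['range_z']>0).mean())
    print(w[40::60,40::70].round(0).tolist())
im=np.hstack(ims);im=cv2.cvtColor(im,cv2.COLOR_RGB2BGR)
cv2.imwrite('pics/a.png',cv2.cvtColor(ims[0],cv2.COLOR_RGB2BGR));cv2.imwrite('pics/b.png',cv2.cvtColor(ims[1],cv2.COLOR_RGB2BGR))
E
```

```text
{'t': np.float64(0.0), 'qpos': array([ 1.271,  0.424,  1.631,  0.   ,  1.089, -0.019]), 'qvel': array([ 0.001,  0.   ,  0.001,  0.001,  0.001, -0.001]), 'joint_torque': array([-2.0000e-03, -5.4463e+01, -2.7366e+01,  6.4000e-02,  2.3000e-02,
       -0.0000e+00]), 'ee_pos': array([173.008, 600.04 , 229.922]), 'orientation': array([ 0.219,  1.56 , -0.222]), 'ft_force': array([0.787, 0.897, 0.2  ]), 'moment': array([-0.006, -0.016, -0.033]), 'width': np.float64(87.746)}
scene [[409.0, 0.0, 258.3], [0.0, 409.0, 187.2], [0.0, 0.0, 1.0]] 0.9963175455729166
[[[-788.0, 30.0, -32.0], [89.0, -35.0, 350.0], [-776.0, 745.0, -331.0], [-75.0, 634.0, 0.0], [-299.0, 1445.0, -435.0], [-25.0, 1818.0, -483.0], [451.0, 1607.0, -201.0]], [[-758.0, -93.0, -276.0], [24.0, -66.0, 135.0], [29.0, 177.0, -1.0], [211.0, 353.0, -1.0], [409.0, 503.0, 22.0], [642.0, 540.0, 127.0], [795.0, 694.0, 124.0]], [[-55.0, -318.0, -3.0], [112.0, -165.0, 4.0], [266.0, -9.0, -1.0], [457.0, 114.0, 46.0], [581.0, 297.0, -1.0], [738.0, 446.0, 1.0], [892.0, 602.0, -4.0]], [[166.0, -427.0, -2.0], [307.0, -290.0, -2.0], [446.0, -152
[... 768 characters left out ...]
21.0, -4.0], [842.0, -177.0, 5.0], [841.0, -378.0, -1.0], [837.0, -578.0, 0.0]], [[656.0, 544.0, 122.0], [683.0, 413.0, -4.0], [678.0, 219.0, -1.0], [663.0, 24.0, 46.0], [670.0, -171.0, 1.0], [665.0, -365.0, 3.0], [653.0, -541.0, 43.0]], [[507.0, 537.0, 123.0], [515.0, 408.0, 0.0], [511.0, 218.0, 1.0], [507.0, 28.0, -1.0], [502.0, -163.0, 3.0], [498.0, -356.0, -1.0], [494.0, -547.0, 3.0]], [[362.0, 544.0, 94.0], [354.0, 405.0, -1.0], [350.0, 218.0, -3.0], [346.0, 31.0, 2.0], [341.0, -156.0, 3.0], [337.0, -345.0, 1.0], [333.0, -532.0, 4.0]], [[209.0, 569.0, 29.0], [199.0, 401.0, -1.0], [196.0, 217.0, 5.0], [190.0, 34.0, -1.0], [186.0, -150.0, 2.0], [181.0, -335.0, 0.0], [177.0, -519.0, 4.0]]]
```

View pics/a.png

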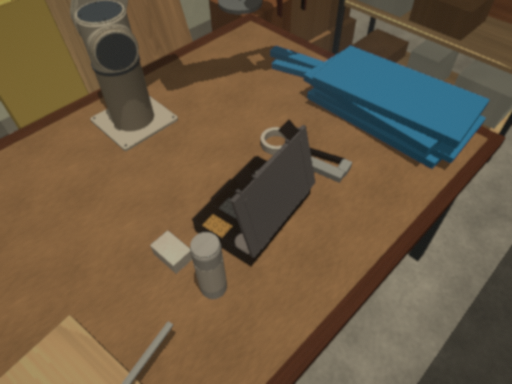

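View pics/b.png

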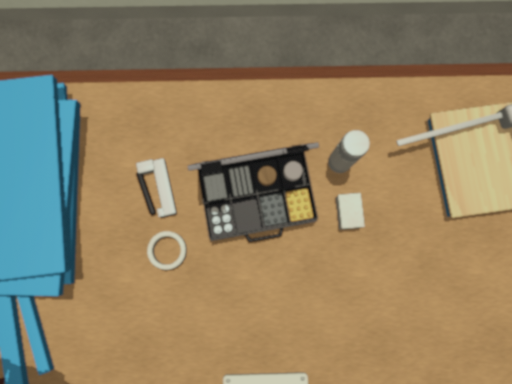

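The scene view shows the case with its lid about upright. In the top view the tray spans roughly (203,170)-(315,240), the can is at (350,150), the carton at (350,210), and the stapler and tape are at (155,190) and (166,250).

```bash
python3 - <<'E'
from h import *
P=[]
for n in ['scene','top']:
    d=dict(np.load(n+'.npz'));w=world(d);im=d['img'].astype(int)
    m=(w[...,2]>-20)&(w[...,0]>430)&(w[...,0]<900)&(w[...,1]>-135)&(w[...,1]<235)
    if n=='top':
        dark=((im.max(-1)<75)&m).astype(np.uint8)
        tray=m&(w[...,2]>25)&(w[...,2]<75)
        q=w[tray];print('tray hull rect',cv2.minAreaRect(q[:,:2].astype(np.float32)),len(q))
    lid=m&(w[...,2]>75)&((im.max(-1)-im.min(-1))<25)
    v,u=np.where(lid);q=w[lid]
    print(n,'lid',len(q),u.min(),u.max(),v.min(),v.max(),q.min(0).round(),q.max(0).round())
    P.append(q)
    np.save('lid_'+n+'.npy',q)
q=P[0]
# plane fit robust
for it in range(5):
    c=q.mean(0);n_=np.linalg.svd(q-c,full_matrices=False)[2][2];r=(q-c)@n_
    q=q[abs(r)<max(4,2*r.std())]
print('plane',c.round(1),n_.round(4),len(q),r.std())
print('range',q.min(0),q.max(0))
q=P[1];top=q[q[:,2]>200];print('top',len(top),cv2.fitLine(top[:,:2].astype(np.float32),cv2.DIST_HUBER,0,.01,.01).ravel(), top.min(0),top.max(0))
d=dict(np.load('top.npz'));im=cv2.cvtColor(d['img'],cv2.COLOR_RGB2BGR)[125:275,120:380]
s=dict(np.load('scene.npz'));im2=cv2.cvtColor(s['img'],cv2.COLOR_RGB2BGR)[110:270,180:360]
cv2.imwrite('pics/c.png',np.vstack([cv2.resize(im,(520,300),interpolation=2),cv2.resize(im2,(520,300),interpolation=2)])*1)
E
```

```text
scene lid 5488 230 313 121 253 [ 586. -127.   75.] [702. 169. 284.]
tray hull rect ((558.2910766601562, 53.29542541503906), (227.41769409179688, 385.4333801269531), 9.002420425415039) 1938
top lid 907 189 317 143 176 [ 579. -125.  187.] [662. 158. 287.]
plane [655.6   6.3 172.6] [0.9545 0.1536 0.2557] 5003 1.184545885972496
range [ 609.19090986 -126.55603457   75.0519334 ] [701.71370662 169.03083054 283.11132848]
top 905 [ 1.7576334e-01 -9.8443246e-01  6.2178143e+02  2.1250599e+01] [ 578.81740573 -124.94026742  210.92780301] [654.95070192 158.0893081  287.19779517]
```

View pics/c.png

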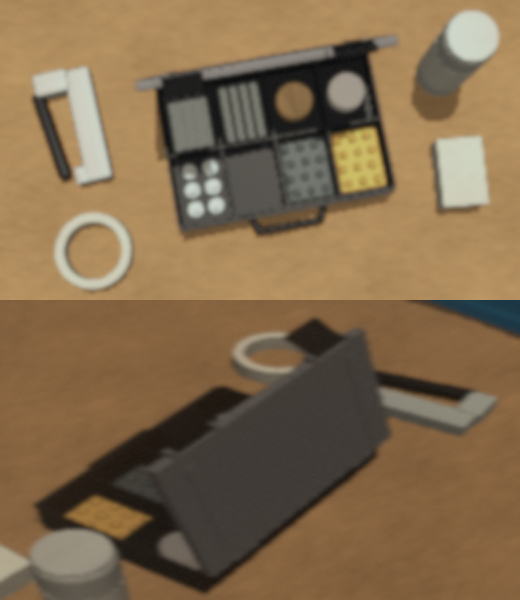

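Crop: the lid leans forward over the tray at about 75°. The dark latches stick out beyond its edge at about (185,85) and (352,48). The handle is at front centre.

```bash
cat >> h.py <<'E'
from scipy.spatial.transform import Rotation as Ro
yaw=0.1595
X=np.array([np.cos(yaw),np.sin(yaw),0]);Y=np.array([-np.sin(yaw),np.cos(yaw),0]);Z=np.array([0,0,1.])
B=np.array([X,Y,Z])
def st():
    o=ctrl.get_obs();R=Ro.from_rotvec(o['orientation']).as_matrix();p=np.array(o['ee_pos'])
    tip=p+8*R[:,0]
    print('t %.2f tcp'%o['t'],p.round(1),'tip s,t,z',(B@tip).round(1),'F(case)',(B@np.array(o['ft_force'])).round(2),'w',round(float(o['width']),1))
    return o,R,p
def go(s,t,z,R=None):
    o,Rn,p=st(); tip=p+8*Rn[:,0]; d=s*X+t*Y+z*Z-tip
    print('tool delta cm',(Rn.T@d/10).round(2))
E
python3 - <<'E'
from h import *
o,R,p=st();print(R.round(3))
# desired R: x=-Z, y=+-Y
for sg in (1,-1):
    y=sg*Y;x=-Z;D=np.array([x,y,np.cross(x,y)]).T
    print(sg,Ro.from_matrix(R.T@D).as_rotvec().round(3))
q=np.load('lid_scene.npy')@B.T; n=np.array([np.sin(1.312),0,np.cos(1.312)])
r=q@n; k=abs(r-np.median(r))<4; q=q[k]
print('median plane',np.median(r))
for lo,hi in((90,130),(130,180),(180,235),(255,300)):
    a=q[(q[:,2]>lo)&(q[:,2]<hi)][:,1];print(lo,len(a),np.percentile(a,[0.5,2,98,99.5]).round(1))
    if lo>250: print(np.histogram(a,bins=range(-170,190,20)))
d=dict(np.load('top.npz'));w=world(d)@B.T;im=d['img'].astype(int)
m=(w[...,2]>25)&(w[...,2]<75)&(abs(w[...,0]-560)<140)&(abs(w[...,1]+80)<300)
for lo in range(420,700,10):
    mm=m&(w[...,0]>lo)&(w[...,0]<lo+10);a=w[...,1][mm];a=a[abs(a+60)<190];print(lo,len(a),a.min().round() if len(a) else'',a.max().round() if len(a) else'',end=' | ')
mt=w[...,2]>200
tp=np.load('lid_top.npy')@B.T;hi=tp[tp[:,2]>258];print('\nlatch top',len(hi));print(np.histogram(hi[:,1],bins=range(-170,190,20)));
for sgn in(-1,1):
    a=hi[hi[:,1]*1>0] if sgn>0 else hi[hi[:,1]<0]
    a2=q[(q[:,2]>252)&(np.sign(q[:,1]+70)==sgn)]
    print(sgn,a.mean(0).round(1) if len(a) else'', a2.mean(0).round(1),a2.max(0).round(1),len(a2))
can=(w[...,2]>190)&(w[...,2]<215)&(abs(w[...,0]-620)<120)&(abs(w[...,1]+280)<100)
print('can',w[can].mean(0),len(w[can]))
E
```

```text
t 0.10 tcp [173.  600.1 230. ] tip s,t,z [266.1 565.  222. ] F(case) [ 0.3   0.34 -0.73] w 87.6
[[-0.     0.277  0.961]
 [-0.001  0.961 -0.277]
 [-1.    -0.001 -0.   ]]
1 [-0.44  -0.     0.001]
-1 [2.701e+00 2.000e-03 0.000e+00]
median plane 670.7532452794001
90 979 [-228.6 -225.7   56.3   62.8]
130 1330 [-228.4 -226.8   56.7   62. ]
180 1612 [-228.8 -226.6   52.8   58.7]
255 167 [-199.5 -198.9   17.2   26.5]
(array([48,  0,  0,  0,  0,  0,  0,  0,  4,  5,  1,  0,  0,  0,  0,  0,  0]), array([-170, -150, -130, -110,  -90,  -70,  -50,  -30,  -10,   10,   30,
         50,   70,   90,  110,  130,  150,  170]))
420 0   | 430 0   | 440 21 -124.0 -38.0 | 450 27 -131.0 130.0 | 460 206 -225.0 130.0 | 470 231 -228.0 129.0 | 480 37 -229.0 61.0 | 490 31 -228.0 60.0 | 500 37 -229.0 61.0 | 510 36 -229.0 61.0 | 520 32 -229.0 60.0 | 530 36 -228.0 61.0 | 540 33 -229.0 61.0 | 550 35 -229.0 60.0 | 560 253 -229.0 61.0 | 570 36 -228.0 61.0 | 580 36 -229.0 60.0 | 590 118 -229.0 61.0 | 600 154 -229.0 60.0 | 610 161 -228.0 61.0 | 620 145 -229.0 61.0 | 630 86 -229.0 60.0 | 640 35 -228.0 61.0 | 650 154 -227.0 59.0 | 660 0   | 670 5 -177.0 -41.0 | 680 0   | 690 0   | 
latch top 338
(array([ 42,   0,   0,   0,   0,   0,   0,   4,  96, 100,  17,   0,   0,
         0,   0,   0,   0]), array([-170, -150, -130, -110,  -90,  -70,  -50,  -30,  -10,   10,   30,
         50,   70,   90,  110,  130,  150,  170]))
-1 [ 608.3 -125.8  273.4] [ 622.4 -178.6  264. ] [ 630.2 -149.5  283.1] 185
1 [602.1  16.8 266.3] [624.4  10.5 254. ] [628.2  40.7 257.8] 41
can [ 618.77614779 -324.12749109  199.53050589] 563
```

>>> apply_moves(
  increments=[
    {"gripper": 0,"delta_pos": [-2.4,0,0],"dr": [-0.088,0,0]},
    {"gripper": 0,"delta_pos": [-2.4,0,0],"dr": [-0.088,0,0]},
    {"gripper": 0,"delta_pos": [-2.4,0,0],"dr": [-0.088,0,0]},
    {"gripper": 0,"delta_pos": [-2.4,0,0],"dr": [-0.088,0,0]},
    {"gripper": 0,"delta_pos": [-2.4,0,0],"dr": [-0.088,0,0]},
  ],
)

```text
t: 0.52
ee_pos: [173.1, 600.2, 351.3]
orientation: [-0.129, 1.567, 0.128]
ft_force: [0.2, 1.1, 0.3]
width: 57.9
```

>>> apply_moves(
  increments=[
    {"gripper": 0,"delta_pos": [0,-3.2,2.0],"dr": [0,0,0]},
    {"gripper": 0,"delta_pos": [0,-3.2,2.0],"dr": [0,0,0]},
    {"gripper": 0,"delta_pos": [0,-3.2,2.0],"dr": [0,0,0]},
    {"gripper": 0,"delta_pos": [0,-3.2,2.0],"dr": [0,0,0]},
    {"gripper": 0,"delta_pos": [0,-3.2,2.0],"dr": [0,0,0]},
  ],
)

```text
t: 0.93
ee_pos: [297.8, 456.8, 350.4]
orientation: [-0.126, 1.567, 0.125]
ft_force: [-0.2, 0.9, 0.3]
width: 24.8
```

>>> apply_moves(
  increments=[
    {"gripper": 0,"delta_pos": [0,-3.2,2.0],"dr": [0,0,0]},
    {"gripper": 0,"delta_pos": [0,-3.2,2.0],"dr": [0,0,0]},
    {"gripper": 0,"delta_pos": [0,-3.2,2.0],"dr": [0,0,0]},
    {"gripper": 0,"delta_pos": [0,-3.2,2.0],"dr": [0,0,0]},
    {"gripper": 0,"delta_pos": [0,-3.2,2.0],"dr": [0,0,0]},
  ],
)

```text
t: 1.35
ee_pos: [422.1, 314.6, 350.5]
orientation: [-0.125, 1.567, 0.125]
ft_force: [-0.4, 0.2, 0.2]
width: 0.5
```

>>> apply_moves(
  increments=[
    {"gripper": 0,"delta_pos": [0,-3.2,2.0],"dr": [0,0,0]},
    {"gripper": 0,"delta_pos": [0,-3.2,2.0],"dr": [0,0,0]},
    {"gripper": 0,"delta_pos": [0,-3.2,2.0],"dr": [0,0,0]},
    {"gripper": 0,"delta_pos": [0,-3.2,2.0],"dr": [0,0,0]},
    {"gripper": 0,"delta_pos": [0,-3.2,2.0],"dr": [0,0,0]},
  ],
)

```text
t: 1.77
ee_pos: [546.2, 172.4, 350.4]
orientation: [-0.125, 1.568, 0.125]
ft_force: [-0.5, 0.2, 0.9]
width: 0.5
```

```bash
python3 - <<'E'
from h import *
go(665,-84,340); o,R,p=st()
D=np.array([-Z,Y,X]).T
print(Ro.from_matrix(R.T@D).as_rotvec().round(3),o['qpos'].round(2))
E
```

```text
t 1.77 tcp [546.2 172.4 350.4] tip s,t,z [566.7  83.5 342.4] F(case) [-0.42  0.25  0.91] w 0.5
tool delta cm [  0.24 -16.74   9.84]
t 1.77 tcp [546.2 172.4 350.4] tip s,t,z [566.7  83.5 342.4] F(case) [-0.42  0.25  0.91] w 0.5
[-0.    -0.001 -0.   ] [ 0.28  0.23  1.62  0.    1.29 -1.44]
```

>>> apply_moves(
  increments=[
    {"gripper": 0,"delta_pos": [0,-3.35,2.0],"dr": [0,0,0]},
    {"gripper": 0,"delta_pos": [0,-3.35,2.0],"dr": [0,0,0]},
    {"gripper": 0,"delta_pos": [0,-3.35,2.0],"dr": [0,0,0]},
    {"gripper": 0,"delta_pos": [0,-3.35,2.0],"dr": [0,0,0]},
    {"gripper": 0,"delta_pos": [0,-3.35,2.0],"dr": [0,0,0]},
  ],
)

```text
t: 2.18
ee_pos: [671.5, 22.8, 350.2]
orientation: [-0.125, 1.568, 0.125]
ft_force: [-0.6, 1.0, -0.1]
width: 0.7
```

>>> apply_moves(
  increments=[
    {"gripper": 0,"delta_pos": [2.2,0,0],"dr": [0,0,0]},
    {"gripper": 0,"delta_pos": [2.2,0,0],"dr": [0,0,0]},
    {"gripper": 0,"delta_pos": [2.2,0,0],"dr": [0,0,0]},
    {"gripper": 0,"delta_pos": [2.2,0,0],"dr": [0,0,0]},
    {"gripper": 0,"delta_pos": [2.2,0,0],"dr": [0,0,0]},
  ],
)

```text
t: 2.6
ee_pos: [670.4, 24.4, 239.1]
orientation: [-0.125, 1.568, 0.125]
ft_force: [-0.5, -0.2, -0.0]
width: 0.9
```

```bash
python3 - <<'E'
from h import *
st()
a=180;ps=None
pts=[]
for th in [1.312]+list(np.arange(1.26,0.0,-.06))+[0.0]:
    pts.append((670.1-a*np.cos(th)+9*np.sin(th)+10,55+a*np.sin(th)+9*np.cos(th)))
pts=np.array(pts);print(pts.round(1).tolist());print((np.diff(pts,axis=0)/10).round(2).tolist())
E
```

```text
t 2.60 tcp [670.4  24.4 239.1] tip s,t,z [665.8 -82.4 231.1] F(case) [-0.54 -0.1  -0.04] w 0.9
[[642.7, 231.3], [633.6, 229.1], [623.3, 226.0], [613.1, 222.3], [603.2, 218.0], [593.6, 213.1], [584.2, 207.6], [575.3, 201.6], [566.7, 195.0], [558.5, 188.0], [550.7, 180.5], [543.4, 172.5], [536.6, 164.1], [530.3, 155.3], [524.6, 146.1], [519.4, 136.6], [514.8, 126.8], [510.8, 116.8], [507.4, 106.5], [504.6, 96.1], [502.5, 85.5], [501.0, 74.8], [500.1, 64.0]]
[[-0.91, -0.22], [-1.04, -0.31], [-1.02, -0.37], [-0.99, -0.43], [-0.96, -0.49], [-0.93, -0.55], [-0.9, -0.6], [-0.86, -0.66], [-0.82, -0.71], [-0.78, -0.75], [-0.73, -0.8], [-0.68, -0.84], [-0.63, -0.88], [-0.57, -0.92], [-0.52, -0.95], [-0.46, -0.98], [-0.4, -1.0], [-0.34, -1.03], [-0.28, -1.04], [-0.21, -1.06], [-0.15, -1.07], [-0.09, -1.08]]
```

>>> apply_moves(
  increments=[
    {"gripper": 0,"delta_pos": [0,0,-0.5],"dr": [0,0,0]},
    {"gripper": 0,"delta_pos": [0,0,-0.5],"dr": [0,0,0]},
    {"gripper": 0,"delta_pos": [0,0,-0.5],"dr": [0,0,0]},
    {"gripper": 0,"delta_pos": [0,0,-0.4],"dr": [0,0,0]},
    {"gripper": 0,"delta_pos": [0,0,-0.4],"dr": [0,0,0]},
  ],
)

```text
t: 3.02
ee_pos: [648.3, 20.9, 242.5]
orientation: [-0.125, 1.565, 0.125]
ft_force: [0.4, -0.1, 0.4]
width: 0.0
```

>>> apply_moves(
  increments=[
    {"gripper": 0,"delta_pos": [0.1,0,-0.45],"dr": [0,0,0]},
    {"gripper": 0,"delta_pos": [0.12,0,-0.45],"dr": [0,0,0]},
    {"gripper": 0,"delta_pos": [0.15,0,-0.52],"dr": [0,0,0]},
    {"gripper": 0,"delta_pos": [0.16,0,-0.52],"dr": [0,0,0]},
    {"gripper": 0,"delta_pos": [0.18,0,-0.51],"dr": [0,0,0]},
  ],
)

```text
t: 3.43
ee_pos: [623.4, 17.0, 233.7]
orientation: [-0.125, 1.567, 0.125]
ft_force: [1.0, -0.7, 1.7]
width: 0.6
```

```bash
python3 - <<'E'
from h import *
st()
cap('scene','d.png')
E
```

```text
t 3.43 tcp [623.4  17.  233.7] tip s,t,z [618.2 -82.2 225.7] F(case) [ 0.9  -0.84  1.74] w 0.6
```

View pics/d.png

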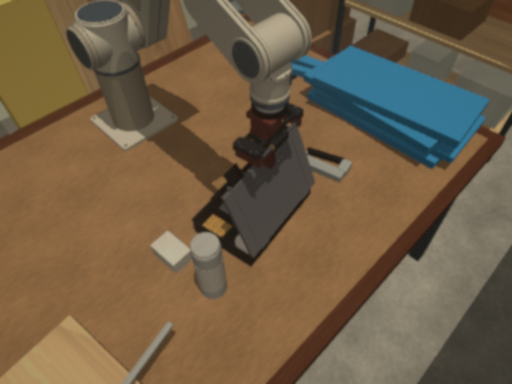

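```bash
python3 - <<'E'
from h import *
d=cap('scene');np.savez('s2.npz',**d)
pr=lambda P:cv2.projectPoints(np.array([P],float),d['rvec'],d['tvec'],d['mtx'],None)[0].ravel().round()
for s,t,z in((618,-82,226),(618,-82,306),(633,-84,230),(629,60,247),(629,-228,247)):print((s,t,z),pr(s*X+t*Y+z*Z))
w=world(d)@B.T
m=(w[...,2]>80)&(w[...,2]<235)&(abs(w[...,0]-640)<110)&(w[...,1]>-232)&(w[...,1]<-140)
q=w[m]
for it in range(5):
    c=q.mean(0);n=np.linalg.svd(q-c,full_matrices=False)[2][2];r=(q-c)@n;q=q[abs(r)<max(3,2*r.std())]
print(c.round(1),n.round(3),len(q),r.std())
im=cv2.cvtColor(d['img'],cv2.COLOR_RGB2BGR)[90:270,180:360];cv2.imwrite('pics/e.png',cv2.resize(im,(600,600),interpolation=2))
E
```

```text
(618, -82, 226) [268. 164.]
(618, -82, 306) [269. 139.]
(633, -84, 230) [273. 166.]
(629, 60, 247) [305. 126.]
(629, -228, 247) [233. 201.]
[ 633.8 -186.3  161.7] [ 0.92  -0.001  0.393] 1817 1.1236696796316943
```

View pics/e.png

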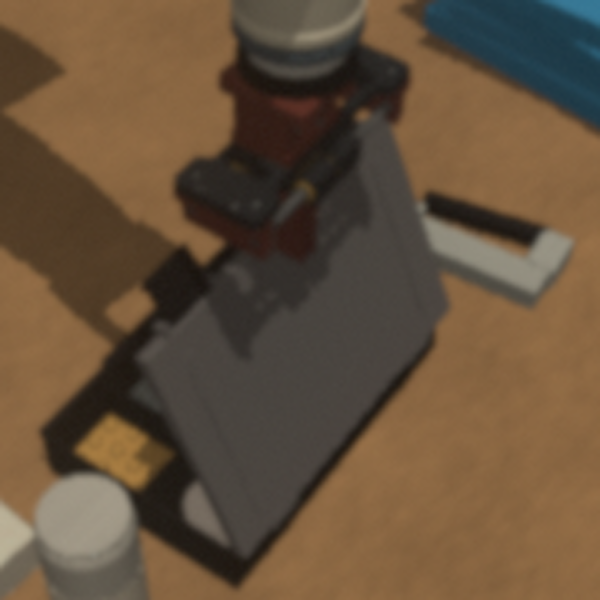

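The close view shows the fingers on the outer face with the lid moving as planned. It is now at about 1.17 rad.

>>> apply_moves(
  increments=[
    {"gripper": 0,"delta_pos": [0.26,0,-0.5],"dr": [0,0,0]},
    {"gripper": 0,"delta_pos": [0.26,0,-0.5],"dr": [0,0,0]},
    {"gripper": 0,"delta_pos": [0.26,0,-0.5],"dr": [0,0,0]},
    {"gripper": 0,"delta_pos": [0.24,0,-0.48],"dr": [0,0,0]},
    {"gripper": 0,"delta_pos": [0.24,0,-0.48],"dr": [0,0,0]},
  ],
)

```text
t: 3.95
ee_pos: [598.9, 13.1, 220.5]
orientation: [-0.125, 1.568, 0.125]
ft_force: [1.1, 0.4, 1.0]
width: 0.5
```

>>> apply_moves(
  increments=[
    {"gripper": 0,"delta_pos": [0.28,0,-0.46],"dr": [0,0,0]},
    {"gripper": 0,"delta_pos": [0.28,0,-0.46],"dr": [0,0,0]},
    {"gripper": 0,"delta_pos": [0.3,0,-0.45],"dr": [0,0,0]},
    {"gripper": 0,"delta_pos": [0.3,0,-0.45],"dr": [0,0,0]},
    {"gripper": 0,"delta_pos": [0.33,0,-0.43],"dr": [0,0,0]},
  ],
)

```text
t: 4.37
ee_pos: [576.8, 9.5, 205.8]
orientation: [-0.125, 1.567, 0.125]
ft_force: [0.4, -0.2, 1.9]
width: 0.2
```

>>> apply_moves(
  increments=[
    {"gripper": 0,"delta_pos": [0.33,0,-0.43],"dr": [0,0,0]},
    {"gripper": 0,"delta_pos": [0.36,0,-0.41],"dr": [0,0,0]},
    {"gripper": 0,"delta_pos": [0.36,0,-0.41],"dr": [0,0,0]},
    {"gripper": 0,"delta_pos": [0.38,0,-0.39],"dr": [0,0,0]},
    {"gripper": 0,"delta_pos": [0.38,0,-0.39],"dr": [0,0,0]},
  ],
)

```text
t: 4.78
ee_pos: [556.8, 6.3, 187.5]
orientation: [-0.125, 1.567, 0.125]
ft_force: [0.0, 0.2, 1.3]
width: 0.6
```

```bash
python3 - <<'E'
from h import *
st()
E
```

```text
t 4.78 tcp [556.8   6.3 187.5] tip s,t,z [550.8 -82.2 179.5] F(case) [0.08 0.16 1.33] w 0.6
```

>>> apply_moves(
  increments=[
    {"gripper": 0,"delta_pos": [0.4,0,-0.37],"dr": [0,0,0]},
    {"gripper": 0,"delta_pos": [0.4,0,-0.37],"dr": [0,0,0]},
    {"gripper": 0,"delta_pos": [0.42,0,-0.34],"dr": [0,0,0]},
    {"gripper": 0,"delta_pos": [0.42,0,-0.34],"dr": [0,0,0]},
    {"gripper": 0,"delta_pos": [0.44,0,-0.31],"dr": [0,0,0]},
  ],
)

```text
t: 5.2
ee_pos: [539.9, 3.6, 166.7]
orientation: [-0.125, 1.567, 0.125]
ft_force: [-0.4, 0.2, 0.4]
width: 0.6
```

>>> apply_moves(
  increments=[
    {"gripper": 0,"delta_pos": [0.44,0,-0.31],"dr": [0,0,0]},
    {"gripper": 0,"delta_pos": [0.46,0,-0.29],"dr": [0,0,0]},
    {"gripper": 0,"delta_pos": [0.46,0,-0.29],"dr": [0,0,0]},
    {"gripper": 0,"delta_pos": [0.475,0,-0.26],"dr": [0,0,0]},
    {"gripper": 0,"delta_pos": [0.475,0,-0.26],"dr": [0,0,0]},
  ],
)

```text
t: 5.62
ee_pos: [526.1, 1.4, 143.6]
orientation: [-0.125, 1.567, 0.125]
ft_force: [-0.5, -0.3, 1.5]
width: 0.7
```

>>> apply_moves(
  increments=[
    {"gripper": 0,"delta_pos": [0.49,0,-0.23],"dr": [0,0,0]},
    {"gripper": 0,"delta_pos": [0.49,0,-0.23],"dr": [0,0,0]},
    {"gripper": 0,"delta_pos": [0.5,0,-0.2],"dr": [0,0,0]},
    {"gripper": 0,"delta_pos": [0.5,0,-0.2],"dr": [0,0,0]},
    {"gripper": 0,"delta_pos": [0.51,0,-0.17],"dr": [0,0,0]},
  ],
)

```text
t: 6.03
ee_pos: [515.9, -0.2, 118.7]
orientation: [-0.125, 1.567, 0.125]
ft_force: [-0.5, 0.1, 0.8]
width: 0.4
```

>>> apply_moves(
  increments=[
    {"gripper": 0,"delta_pos": [0.51,0,-0.17],"dr": [0,0,0]},
    {"gripper": 0,"delta_pos": [0.52,0,-0.14],"dr": [0,0,0]},
    {"gripper": 0,"delta_pos": [0.52,0,-0.14],"dr": [0,0,0]},
    {"gripper": 0,"delta_pos": [0.53,0,-0.1],"dr": [0,0,0]},
    {"gripper": 0,"delta_pos": [0.53,0,-0.1],"dr": [0,0,0]},
  ],
)

```text
t: 6.45
ee_pos: [509.6, -1.3, 92.5]
orientation: [-0.125, 1.567, 0.125]
ft_force: [-0.7, -0.7, 0.4]
width: 0.6
```

```bash
python3 - <<'E'
from h import *
st()
E
```

```text
t 6.45 tcp [509.6  -1.3  92.5] tip s,t,z [502.9 -82.2  84.5] F(case) [-0.76 -0.55  0.44] w 0.6
```

>>> apply_moves(
  increments=[
    {"gripper": 0,"delta_pos": [0.35,0,-0.05],"dr": [0,0,0]},
    {"gripper": 0,"delta_pos": [0.35,0,-0.05],"dr": [0,0,0]},
    {"gripper": 0,"delta_pos": [0.35,0,-0.05],"dr": [0,0,0]},
    {"gripper": 0,"delta_pos": [0.3,0,-0.03],"dr": [0,0,0]},
    {"gripper": 0,"delta_pos": [0.25,0,-0.03],"dr": [0,0,0]},
  ],
)

```text
t: 6.87
ee_pos: [507.7, -1.5, 76.8]
orientation: [-0.125, 1.567, 0.125]
ft_force: [0.2, -0.6, 0.6]
width: 0.3
```

>>> apply_moves(
  increments=[
    {"gripper": 0,"delta_pos": [0.1,0,0],"dr": [0,0,0]},
    {"gripper": 0,"delta_pos": [0.1,0,0],"dr": [0,0,0]},
    {"gripper": 0,"delta_pos": [0.1,0,0],"dr": [0,0,0]},
    {"gripper": 0,"delta_pos": [0.05,0,0],"dr": [0,0,0]},
    {"gripper": 0,"delta_pos": [0,0,0],"dr": [0,0,0]},
  ],
)

```text
t: 7.28
ee_pos: [507.7, -1.6, 73.6]
orientation: [-0.125, 1.567, 0.125]
ft_force: [-0.1, 0.8, 0.4]
width: 0.4
```

```bash
python3 - <<'E'
from h import *
st()
d=cap('scene','f.png');w=world(d)@B.T
m=(w[...,2]>50)&(w[...,2]<110)&(w[...,0]>475)&(w[...,0]<640)&(w[...,1]>-220)&(w[...,1]<-140)
q=w[m];A=np.c_[q[:,0]-670,np.ones(len(q))];k=np.linalg.lstsq(A,q[:,2],rcond=None);print(len(q),k[0])
E
```

```text
t 7.28 tcp [507.7  -1.6  73.6] tip s,t,z [501.  -82.2  65.6] F(case) [0.04 0.82 0.43] w 0.4
1606 [-5.68672655e-03  6.26999168e+01]
```

View pics/f.png

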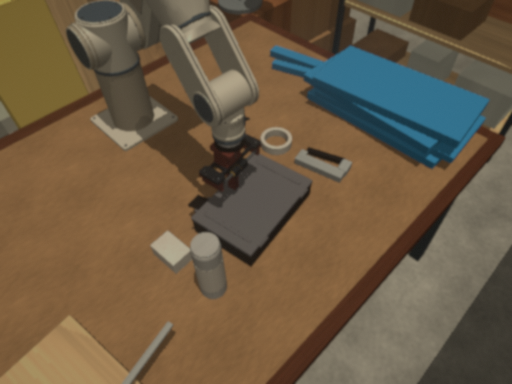

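The lid looks shut within measurement (slope 0.006). I'll press a little further until the force shows the stop.

>>> apply_moves(
  increments=[
    {"gripper": 0,"delta_pos": [0.05,0,0],"dr": [0,0,0]},
    {"gripper": 0,"delta_pos": [0.05,0,0],"dr": [0,0,0]},
    {"gripper": 0,"delta_pos": [0.05,0,0],"dr": [0,0,0]},
    {"gripper": 0,"delta_pos": [0,0,0],"dr": [0,0,0]},
    {"gripper": 0,"delta_pos": [0,0,0],"dr": [0,0,0]},
  ],
)

```text
t: 7.75
ee_pos: [507.8, -1.6, 72.3]
orientation: [-0.125, 1.567, 0.125]
ft_force: [-1.0, 0.8, 5.8]
width: 0.7
```

>>> apply_moves(
  increments=[
    {"gripper": 0,"delta_pos": [0.03,0,0],"dr": [0,0,0]},
    {"gripper": 0,"delta_pos": [0.03,0,0],"dr": [0,0,0]},
    {"gripper": 0,"delta_pos": [0,0,0],"dr": [0,0,0]},
    {"gripper": 0,"delta_pos": [0,0,0],"dr": [0,0,0]},
    {"gripper": 0,"delta_pos": [0,0,0],"dr": [0,0,0]},
  ],
)

```text
t: 8.17
ee_pos: [507.8, -1.6, 72.2]
orientation: [-0.125, 1.567, 0.125]
ft_force: [-2.0, -0.3, 11.5]
width: 0.6
```

>>> apply_moves(
  increments=[
    {"gripper": 0,"delta_pos": [-1.2,0,0],"dr": [0,0,0]},
    {"gripper": 0,"delta_pos": [-3,0,0],"dr": [0,0,0]},
    {"gripper": 0,"delta_pos": [-3.5,0,0],"dr": [0,0,0]},
    {"gripper": 0,"delta_pos": [-3.5,0,0],"dr": [0,0,0]},
    {"gripper": 0,"delta_pos": [-3,0,0],"dr": [0,0,0]},
  ],
)

```text
t: 8.58
ee_pos: [507.7, -1.6, 215.4]
orientation: [-0.125, 1.566, 0.125]
ft_force: [1.1, 0.5, -0.2]
width: 0.5
```

>>> apply_moves(
  increments=[
    {"gripper": 0,"delta_pos": [0,0,-3],"dr": [0,0,0]},
    {"gripper": 0,"delta_pos": [0,0,-3],"dr": [0,0,0]},
    {"gripper": 0,"delta_pos": [0,0,-3],"dr": [0,0,0]},
    {"gripper": 0,"delta_pos": [0,0,-2],"dr": [0,0,0]},
    {"gripper": 0,"delta_pos": [0,0,0],"dr": [0,0,0]},
  ],
)

```text
t: 9.0
ee_pos: [394.8, -19.1, 212.9]
orientation: [-0.124, 1.57, 0.125]
ft_force: [-0.2, -0.2, -1.1]
width: 0.1
```

```bash
python3 - <<'E'
from h import *
st()
for n in('wrist','top'):
    d=cap(n,'g_%s.png'%n);w=world(d)@B.T
    print(n,'cam',(B@(-cv2.Rodrigues(np.array(d['rvec'],float))[0].T@np.array(d['tvec'],float).ravel())).round())
    for t0 in(11,-179):
        m=(abs(w[...,1]-t0)<14)&(w[...,0]>400)&(w[...,0]<500)&(w[...,2]>6)&(w[...,2]<110)
        q=w[m];print(t0,len(q))
        for lo in range(420,500,6):
            a=q[(q[:,0]>=lo)&(q[:,0]<lo+6)]
            if len(a):print('  ',lo,len(a),a[:,2].min().round(1),np.median(a[:,2]).round(1),a[:,2].max().round(1))
E
```

```text
t 9.00 tcp [394.8 -19.1 212.9] tip s,t,z [386.8 -81.6 204.9] F(case) [-0.19 -0.21 -1.15] w 0.1
wrist cam [320. -81. 366.]
11 693
   438 192 36.4 40.0 44.2
   444 221 40.5 45.2 50.2
   450 225 46.1 50.7 54.7
   456 41 51.9 53.7 55.6
   468 12 6.7 9.5 27.1
   474 2 8.5 9.8 11.1
-179 745
   432 201 52.4 56.8 58.9
   438 186 55.8 58.0 59.9
   444 185 57.4 58.9 60.9
   450 148 58.3 60.1 61.7
   456 22 59.6 61.6 63.2
   462 3 61.8 62.2 63.2
top cam [ 403.  -40. 1169.]
11 273
   420 1 6.4 6.4 6.4
   432 6 36.8 41.3 46.1
   438 25 38.4 43.2 47.7
   444 25 44.3 48.3 54.1
   450 27 46.1 53.9 58.0
   456 26 55.3 59.3 62.1
   462 26 56.6 62.6 66.4
   468 25 58.3 63.3 68.2
   474 27 58.8 63.7 68.8
   480 26 58.1 64.4 68.3
   486 24 58.1 64.0 68.7
   492 26 59.4 64.0 69.8
   498 9 62.9 64.1 66.8
-179 270
   432 10 57.5 60.0 62.1
   438 26 54.4 59.4 64.2
   444 25 56.4 61.1 64.4
   450 26 57.7 61.8 66.6
   456 25 58.5 63.2 66.9
   462 25 60.4 63.4 67.8
   468 26 58.0 62.7 67.4
   474 25 60.7 64.2 68.2
   480 24 58.4 64.1 67.3
   486 25 60.1 63.8 68.1
   492 25 60.9 64.2 68.6
   498 8 61.3 63.3 65.9
```

View pics/g_wrist.png

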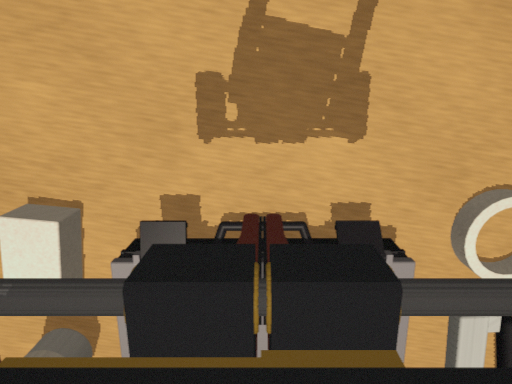

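The wrist view shows both flaps sticking out, right at (163,235) and left at (358,235), with the handle between them. Depth puts the left at about 0.85 rad and the right at about 1.4 rad, so I'll do the left first.

>>> apply_moves(
  increments=[
    {"gripper": 0,"delta_pos": [1,3.1,1],"dr": [0,0,0]},
    {"gripper": 0,"delta_pos": [1,3.1,1],"dr": [0,0,0]},
    {"gripper": 0,"delta_pos": [1,3.1,1],"dr": [0,0,0]},
    {"gripper": 0,"delta_pos": [3,0,0.7],"dr": [0,0,0]},
    {"gripper": 0,"delta_pos": [3,0,0.6],"dr": [0,0,0]},
  ],
)

```text
t: 9.52
ee_pos: [430.3, 82.1, 123.3]
orientation: [-0.127, 1.562, 0.128]
ft_force: [0.2, 0.8, -0.3]
width: 0.3
```

>>> apply_moves(
  increments=[
    {"gripper": 0,"delta_pos": [2.5,0,0],"dr": [0,0,0]},
    {"gripper": 0,"delta_pos": [2,0,0],"dr": [0,0,0]},
    {"gripper": 0,"delta_pos": [1,0,0],"dr": [0,0,0]},
    {"gripper": 0,"delta_pos": [0,0,0],"dr": [0,0,0]},
    {"gripper": 0,"delta_pos": [0,0,0],"dr": [0,0,0]},
  ],
)

```text
t: 9.93
ee_pos: [427.5, 79.9, 68.3]
orientation: [-0.125, 1.568, 0.125]
ft_force: [1.1, -0.0, 0.8]
width: 0.4
```

```bash
python3 - <<'E'
from h import *
go(435,11,47)
d=cap('wrist');w=world(d)@B.T
m=(w[...,0]>436)&(w[...,0]<452)&(w[...,2]>33)&(w[...,2]<66)
t=w[...,1][m];print(np.histogram(t,bins=range(-220,60,10)))
E
```

```text
t 9.93 tcp [427.5  79.9  68.3] tip s,t,z [434.7  10.9  60.3] F(case) [ 1.05 -0.17  0.79] w 0.4
tool delta cm [1.33 0.01 0.03]
(array([  0,   0,   0,   0,   0,   0,   0,   0,   0,   0,   0,   0,   0,
         0,   0,   0,   0,   0,   0,   0,   0, 174,   0,   0, 174, 170,
         0]), array([-220, -210, -200, -190, -180, -170, -160, -150, -140, -130, -120,
       -110, -100,  -90,  -80,  -70,  -60,  -50,  -40,  -30,  -20,  -10,
          0,   10,   20,   30,   40,   50]))
```

>>> apply_moves(
  increments=[
    {"gripper": 0,"delta_pos": [0.65,0,0],"dr": [0,0,0]},
    {"gripper": 0,"delta_pos": [0.65,0,0],"dr": [0,0,0]},
    {"gripper": 0,"delta_pos": [0.24,0,0.17],"dr": [0,0,0]},
    {"gripper": 0,"delta_pos": [0.35,0,0.24],"dr": [0,0,0]},
    {"gripper": 0,"delta_pos": [0.31,0,0.29],"dr": [0,0,0]},
  ],
)

```text
t: 10.4
ee_pos: [433.9, 80.7, 46.5]
orientation: [-0.125, 1.567, 0.125]
ft_force: [-1.8, 0.5, 2.3]
width: 0.4
```

>>> apply_moves(
  increments=[
    {"gripper": 0,"delta_pos": [0.27,0,0.33],"dr": [0,0,0]},
    {"gripper": 0,"delta_pos": [0.21,0,0.38],"dr": [0,0,0]},
    {"gripper": 0,"delta_pos": [0.15,0,0.38],"dr": [0,0,0]},
    {"gripper": 0,"delta_pos": [0,0,0],"dr": [0,0,0]},
    {"gripper": 0,"delta_pos": [0,0,0],"dr": [0,0,0]},
  ],
)

```text
t: 10.82
ee_pos: [444.9, 82.6, 40.0]
orientation: [-0.125, 1.567, 0.125]
ft_force: [-0.1, 1.0, 0.2]
width: 0.4
```

```bash
python3 - <<'E'
from h import *
go(455.5,11,31)
E
```

```text
t 10.82 tcp [444.9  82.6  40. ] tip s,t,z [452.4  10.8  32. ] F(case) [0.05 1.04 0.18] w 0.4
tool delta cm [0.1  0.02 0.31]
```

>>> apply_moves(
  increments=[
    {"gripper": 0,"delta_pos": [0.05,0,0.1],"dr": [0,0,0]},
    {"gripper": 0,"delta_pos": [0.05,0,0.1],"dr": [0,0,0]},
    {"gripper": 0,"delta_pos": [0,0,0],"dr": [0,0,0]},
    {"gripper": 0,"delta_pos": [0,0,0],"dr": [0,0,0]},
    {"gripper": 0,"delta_pos": [0,0,0],"dr": [0,0,0]},
  ],
)

```text
t: 11.23
ee_pos: [445.1, 82.6, 39.0]
orientation: [-0.125, 1.57, 0.125]
ft_force: [-3.6, -0.2, 3.1]
width: 0.2
```

>>> apply_moves(
  increments=[
    {"gripper": 0,"delta_pos": [0,0,0.05],"dr": [0,0,0]},
    {"gripper": 0,"delta_pos": [0,0,0.05],"dr": [0,0,0]},
    {"gripper": 0,"delta_pos": [0,0,0],"dr": [0,0,0]},
    {"gripper": 0,"delta_pos": [0,0,0],"dr": [0,0,0]},
    {"gripper": 0,"delta_pos": [0,0,0],"dr": [0,0,0]},
  ],
)

```text
t: 11.65
ee_pos: [445.1, 82.6, 39.0]
orientation: [-0.125, 1.571, 0.125]
ft_force: [-7.5, -2.0, 6.8]
width: 0.5
```

```bash
python3 - <<'E'
from h import *
go(455.5,11,31)
E
```

```text
t 11.65 tcp [445.1  82.6  39. ] tip s,t,z [452.6  10.9  31. ] F(case) [-7.69 -0.74  6.8 ] w 0.5
tool delta cm [-0.    0.01  0.29]
```

>>> apply_moves(
  increments=[
    {"gripper": 0,"delta_pos": [0,0,-0.5],"dr": [0,0,0]},
    {"gripper": 0,"delta_pos": [0,0,-2],"dr": [0,0,0]},
    {"gripper": 0,"delta_pos": [-1,-2,-2],"dr": [0,0,0]},
    {"gripper": 0,"delta_pos": [-2,-3,-2],"dr": [0,0,0]},
    {"gripper": 0,"delta_pos": [-2,-3,-2],"dr": [0,0,0]},
  ],
)

```text
t: 12.07
ee_pos: [375.6, -9.9, 89.4]
orientation: [-0.127, 1.567, 0.127]
ft_force: [1.2, -0.7, 0.6]
width: 0.4
```

```bash
python3 - <<'E'
from h import *
st()
d=cap('wrist','i.png');w=world(d)@B.T
for t0 in(11,-179):
    m=(abs(w[...,1]-t0)<16)&(w[...,0]>425)&(w[...,0]<482)&(w[...,2]>10)&(w[...,2]<110)
    q=w[m];print(t0,len(q))
    for lo in range(12,70,5):
        a=q[(q[:,2]>=lo)&(q[:,2]<lo+5)]
        if len(a):print('  z',lo,len(a),a[:,0].min().round(1),np.median(a[:,0]).round(1),a[:,0].max().round(1))
m=(w[...,0]>440)&(w[...,0]<480)&(w[...,2]>15)&(w[...,2]<45);print(np.histogram(w[...,1][m],bins=range(-240,80,20)))
im=cv2.cvtColor(d['img'],cv2.COLOR_RGB2BGR)[170:300];cv2.imwrite('pics/i.png',cv2.resize(cv2.convertScaleAbs(im,alpha=2),(800,300),interpolation=2))
E
```

```text
t 12.07 tcp [375.6  -9.9  89.4] tip s,t,z [369.3 -69.5  81.4] F(case) [ 1.09 -0.88  0.58] w 0.4
11 306
  z 27 1 463.8 463.8 463.8
  z 32 14 463.1 463.4 463.9
  z 37 31 462.5 463.4 464.3
  z 42 50 462.6 463.6 464.4
  z 47 67 462.4 463.5 464.4
  z 52 79 462.2 463.6 466.6
  z 57 64 462.9 465.4 467.0
-179 2129
  z 27 1 472.4 472.4 472.4
  z 32 6 470.5 472.9 474.5
  z 52 342 432.1 435.0 445.6
  z 57 1773 432.2 447.1 458.7
  z 62 7 451.4 455.1 456.6
(array([106,  84,   0,   8,   5,   0,   0,   0, 197,   0,   0,   0,   0,
       348, 539]), array([-240, -220, -200, -180, -160, -140, -120, -100,  -80,  -60,  -40,
        -20,    0,   20,   40,   60]))
```

View pics/i.png

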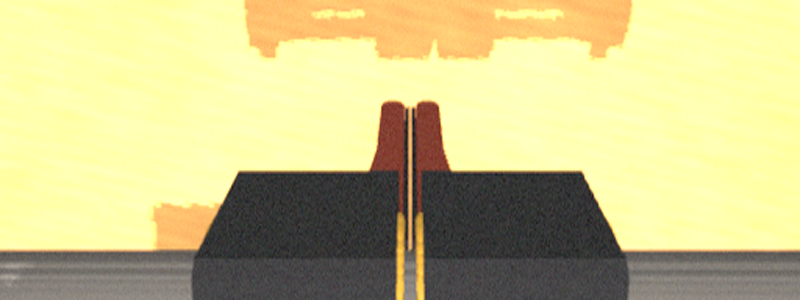

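The crop missed the latch, but the depth shows the left latch's face vertical: s = 463.5 at all heights from 32 to 57. It is flat, so on to the right latch.

>>> apply_moves(
  increments=[
    {"gripper": 0,"delta_pos": [0,-2.17,1.22],"dr": [0,0,0]},
    {"gripper": 0,"delta_pos": [0,-2.17,1.22],"dr": [0,0,0]},
    {"gripper": 0,"delta_pos": [0,-2.17,1.22],"dr": [0,0,0]},
    {"gripper": 0,"delta_pos": [0,-2.17,1.22],"dr": [0,0,0]},
    {"gripper": 0,"delta_pos": [0,-2.17,1.22],"dr": [0,0,0]},
  ],
)

```text
t: 12.53
ee_pos: [455.2, -108.4, 89.6]
orientation: [-0.125, 1.565, 0.124]
ft_force: [-0.1, 0.2, 0.6]
width: 0.5
```

>>> apply_moves(
  increments=[
    {"gripper": 0,"delta_pos": [0.5,0,0],"dr": [0,0,0]},
    {"gripper": 0,"delta_pos": [0.5,0,0],"dr": [0,0,0]},
    {"gripper": 0,"delta_pos": [0.3,0,0],"dr": [0,0,0]},
    {"gripper": 0,"delta_pos": [0,0,0],"dr": [0,0,0]},
    {"gripper": 0,"delta_pos": [0,0,0],"dr": [0,0,0]},
  ],
)

```text
t: 12.95
ee_pos: [452.6, -106.1, 75.8]
orientation: [-0.125, 1.568, 0.126]
ft_force: [0.3, -0.2, 0.2]
width: 0.4
```

```bash
python3 - <<'E'
from h import *
go(430.5,-178,59.7)
E
```

```text
t 12.95 tcp [ 452.6 -106.1   75.8] tip s,t,z [ 430.  -176.7   67.8] F(case) [ 0.3  -0.25  0.18] w 0.4
tool delta cm [ 0.81 -0.13  0.05]
```

>>> apply_moves(
  increments=[
    {"gripper": 0,"delta_pos": [0.4,-0.1,0],"dr": [0,0,0]},
    {"gripper": 0,"delta_pos": [0.4,0,0.05],"dr": [0,0,0]},
    {"gripper": 0,"delta_pos": [0.29,0,0.02],"dr": [0,0,0]},
    {"gripper": 0,"delta_pos": [0.29,0,0.02],"dr": [0,0,0]},
    {"gripper": 0,"delta_pos": [0.27,0,0.08],"dr": [0,0,0]},
  ],
)

```text
t: 13.37
ee_pos: [455.4, -107.6, 59.4]
orientation: [-0.125, 1.567, 0.125]
ft_force: [-0.2, 0.1, 1.8]
width: 0.4
```

>>> apply_moves(
  increments=[
    {"gripper": 0,"delta_pos": [0.27,0,0.08],"dr": [0,0,0]},
    {"gripper": 0,"delta_pos": [0.39,0,0.19],"dr": [0,0,0]},
    {"gripper": 0,"delta_pos": [0.35,0,0.24],"dr": [0,0,0]},
    {"gripper": 0,"delta_pos": [0.31,0,0.29],"dr": [0,0,0]},
    {"gripper": 0,"delta_pos": [0.27,0,0.33],"dr": [0,0,0]},
  ],
)

```text
t: 13.78
ee_pos: [466.6, -105.9, 43.3]
orientation: [-0.125, 1.568, 0.125]
ft_force: [-1.4, -0.5, 2.9]
width: 0.1
```

>>> apply_moves(
  increments=[
    {"gripper": 0,"delta_pos": [0.21,0,0.38],"dr": [0,0,0]},
    {"gripper": 0,"delta_pos": [0.15,0,0.3],"dr": [0,0,0]},
    {"gripper": 0,"delta_pos": [0,0,0],"dr": [0,0,0]},
    {"gripper": 0,"delta_pos": [0,0,0],"dr": [0,0,0]},
    {"gripper": 0,"delta_pos": [0,0,0],"dr": [0,0,0]},
  ],
)

```text
t: 14.2
ee_pos: [473.5, -104.9, 40.2]
orientation: [-0.125, 1.567, 0.125]
ft_force: [1.1, 0.7, 0.8]
width: 0.7
```

```bash
python3 - <<'E'
from h import *
go(452.6,-178,31)
E
```

```text
t 14.20 tcp [ 473.5 -104.9   40.2] tip s,t,z [ 450.8 -178.7   32.2] F(case) [1.16 0.54 0.77] w 0.7
tool delta cm [0.12 0.07 0.18]
```

>>> apply_moves(
  increments=[
    {"gripper": 0,"delta_pos": [0.05,0,0.08],"dr": [0,0,0]},
    {"gripper": 0,"delta_pos": [0,0,0.08],"dr": [0,0,0]},
    {"gripper": 0,"delta_pos": [0,0,0.04],"dr": [0,0,0]},
    {"gripper": 0,"delta_pos": [0,0,0],"dr": [0,0,0]},
    {"gripper": 0,"delta_pos": [0,0,0],"dr": [0,0,0]},
  ],
)

```text
t: 14.62
ee_pos: [474.9, -104.6, 39.6]
orientation: [-0.125, 1.568, 0.125]
ft_force: [-2.2, -1.9, 0.1]
width: 0.6
```

>>> apply_moves(
  increments=[
    {"gripper": 0,"delta_pos": [0,0,0.05],"dr": [0,0,0]},
    {"gripper": 0,"delta_pos": [0,0,0.03],"dr": [0,0,0]},
    {"gripper": 0,"delta_pos": [0,0,0],"dr": [0,0,0]},
    {"gripper": 0,"delta_pos": [0,0,0],"dr": [0,0,0]},
    {"gripper": 0,"delta_pos": [0,0,0],"dr": [0,0,0]},
  ],
)

```text
t: 15.03
ee_pos: [475.2, -104.4, 39.5]
orientation: [-0.125, 1.569, 0.125]
ft_force: [-3.9, -3.1, 0.8]
width: 0.5
```

>>> apply_moves(
  increments=[
    {"gripper": 0,"delta_pos": [0,0,-0.5],"dr": [0,0,0]},
    {"gripper": 0,"delta_pos": [0,0,-2],"dr": [0,0,0]},
    {"gripper": 0,"delta_pos": [-1,2,-2],"dr": [0,0,0]},
    {"gripper": 0,"delta_pos": [-2,3,-2],"dr": [0,0,0]},
    {"gripper": 0,"delta_pos": [-2,3,-2],"dr": [0,0,0]},
  ],
)

```text
t: 15.45
ee_pos: [378.4, -38.5, 89.7]
orientation: [-0.123, 1.567, 0.123]
ft_force: [0.4, 1.4, 1.0]
width: 0.7
```

```bash
python3 - <<'E'
from h import *
st()
d=cap('wrist');w=world(d)@B.T
for t0 in(11,-179):
    m=(abs(w[...,1]-t0)<16)&(w[...,0]>425)&(w[...,0]<482)&(w[...,2]>10)&(w[...,2]<110)
    q=w[m];print(t0,len(q))
    for lo in range(22,65,5):
        a=q[(q[:,2]>=lo)&(q[:,2]<lo+5)]
        if len(a):print('  z',lo,len(a),a[:,0].min().round(1),np.median(a[:,0]).round(1),a[:,0].max().round(1))
im=cv2.cvtColor(d['img'],cv2.COLOR_RGB2BGR);v,u=np.where((w[...,0]>440)&(w[...,0]<480)&(w[...,2]>15)&(w[...,2]<75)&(abs(w[...,1]+84)<170))
print(u.min(),u.max(),v.min(),v.max())
v0,v1=max(v.min()-20,0),min(v.max()+20,384)
im=im[v0:v1];cv2.imwrite('pics/j.png',cv2.resize(im,None,fx=1.5,fy=1.5,interpolation=2))
d=cap('top');w1=world(d);m=(w1[...,2]>54)&(w1[...,2]<72)&(w1[...,0]>480)&(abs(w1[...,0]-570)<150)&(abs(w1[...,1]-10)<175)&(d['img'].max(-1)<110)
print(cv2.minAreaRect(w1[m][:,:2].astype(np.float32)))
E
```

```text
t 15.45 tcp [378.4 -38.5  89.7] tip s,t,z [367.5 -98.1  81.7] F(case) [0.61 1.29 1.02] w 0.7
11 1882
  z 22 150 462.6 463.5 465.0
  z 27 178 462.5 463.6 464.7
  z 32 215 462.5 463.5 464.7
  z 37 230 462.2 463.5 464.7
  z 42 261 462.2 463.5 464.8
  z 47 262 462.1 463.6 465.3
  z 52 336 462.0 463.5 466.6
  z 57 250 462.3 465.2 466.7
-179 197
  z 27 5 463.2 463.8 464.3
  z 32 20 462.4 463.6 464.4
  z 37 37 462.7 463.7 464.7
  z 42 53 462.6 463.5 464.5
  z 47 80 462.5 463.6 464.8
  z 52 2 463.2 463.2 463.3
77 511 316 367
((485.84619140625, -84.25665283203125), (9.657739639282227, 105.39533996582031), 8.808656692504883)
```

View pics/j.png

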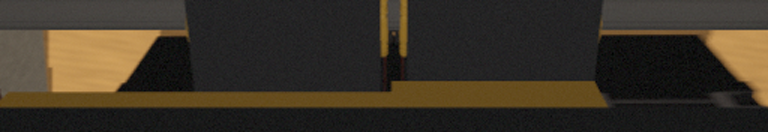

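Both latch faces are now vertical at s≈463.5. I'll lift clear and do a final check of the lid and the neighbours.

>>> apply_moves(
  increments=[
    {"gripper": 0,"delta_pos": [-3,0,0],"dr": [0,0,0]},
    {"gripper": 0,"delta_pos": [-3,0,0],"dr": [0,0,0]},
    {"gripper": 0,"delta_pos": [-3,0,0],"dr": [0,0,0]},
    {"gripper": 0,"delta_pos": [-2,0,0],"dr": [0,0,0]},
    {"gripper": 0,"delta_pos": [0,0,0],"dr": [0,0,0]},
  ],
)

```text
t: 15.97
ee_pos: [383.0, -39.4, 203.5]
orientation: [-0.126, 1.558, 0.124]
ft_force: [0.6, -0.7, -0.1]
width: 0.7
```

```bash
python3 - <<'E'
from h import *
st()
d=cap('scene','k.png');w=world(d)@B.T
m=(w[...,2]>50)&(w[...,2]<110)&(w[...,0]>480)&(w[...,0]<650)&(w[...,1]>-220)&(w[...,1]<50)
q=w[m];A=np.c_[q[:,0]-670,np.ones(len(q))];print('lid slope,z@hinge',np.linalg.lstsq(A,q[:,2],rcond=None)[0])
# case + neighbours: pose before/after in scene/top image
d1=cap('top');w1=world(d1)@B.T
d0=dict(np.load('top.npz'));w0=world(d0)@B.T
for nm,(s,t,r,lo,hi) in {'can':(619,-324,50,150,220)}.items():
    for ww in(w0,w1):
        m=(np.hypot(ww[...,0]-s,ww[...,1]-t)<r)&(ww[...,2]>lo)&(ww[...,2]<hi);print(nm,ww[m].mean(0).round(1),m.sum())
for nm,(u0,u1,v0,v1) in {'stapler':(130,182,150,222),'tape':(140,192,226,276),'carton':(333,370,188,236)}.items():
    for dd in(d0,d1):
        im=dd['img'][v0:v1,u0:u1].astype(int);m=(im.min(-1)>120)&(im.max(-1)-im.min(-1)<45);v,u=np.where(m);print(nm,len(u),round(u.mean(),1),round(v.mean(),1))
m=(w1[...,2]>55)&(w1[...,2]<72)&(w1[...,0]>540)&(w1[...,0]<700)&(w1[...,1]>-260)&(w1[...,1]<90)
q=w1[m];print('lid ext',q.min(0).round(1),q.max(0).round(1))
E
```

```text
t 15.97 tcp [383.  -39.4 203.5] tip s,t,z [372.  -99.8 195.5] F(case) [ 0.44 -0.74 -0.05] w 0.7
lid slope,z@hinge [1.81185853e-04 6.25843675e+01]
can [ 615.5 -320.7  193.1] 736
can [ 615.6 -320.7  193.4] 727
stapler 981 29.7 34.0
stapler 968 29.6 33.9
tape 565 26.2 24.2
tape 541 26.0 24.2
carton 803 17.7 22.3
carton 791 17.8 22.1
lid ext [ 540.  -231.    56.3] [670.2  63.2  71.5]
```

View pics/k.png

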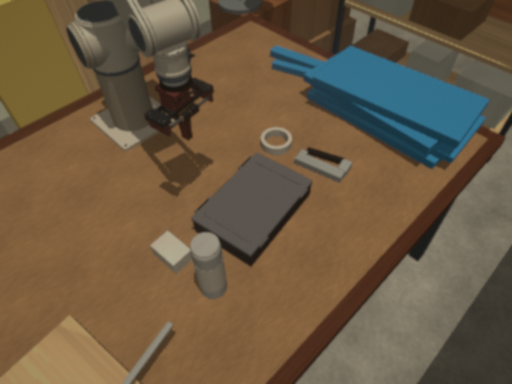

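The final view shows the case shut, the neighbours undisturbed, and the arm clear.

```bash
python3 -c "
from workcell import ctrl
print(ctrl.close_job())"
```

```text
the job is handed in; nothing more can be done
None
```

The case is shut, both front latches are folded flat, and I handed the job in at about 16 s. I pushed the lid down with the closed fingertips, then pushed in the left latch and after it the right.

- **Lid:** it measures flat (slope 0.0002). When I pressed lightly at the end, the force rose to about 11.5 N with no further movement.
- **Latches:** both outer faces stand vertical 463.5 mm out along the case's axis, at every height measured. The peak push was about 10 N on the left latch and 5 N on the right.
- **Case and neighbours:** the stapler, tape, carton and can are unmoved, to about 0.2 pixel or 0.3 mm. I did not measure the case's position separately before and after. Both latch faces lie at the same distance on its original axes and the lid edges sit where they were, so it shows no visible shift.

Two checks disagreed or failed:

- **Latch position:** the faces lie about 2 mm nearer the robot than my first estimate, which is within the camera calibration.
- **Latch close-ups:** the gripper blocked most of both views, so the flatness check rests on the depth readings. The right latch had fewer points, about 200 against 1,900 for the left.

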